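# Take the orange meter off its keyhole studs

## Robot

A 6-joint arm with a two-finger parallel gripper is mounted at the origin on the work surface. World frame = base frame: x ahead of the robot, y to its left, z up, the work surface at z = 0. Lengths are in m, angles in rad, forces in N, time in s.
With the tool pointing down it reaches from about 0.35 to 0.875 m from the base axis. Payload 4.2 kg.
Tool frame: the origin (TCP) lies at the very end of the fingers, on their centre line; the grasp point (between the pads) lies 19 mm behind it (r.grip_point_offset is the distance from the TCP to the grasp point, in m); y points along the fingers, x is the direction in which the jaws open and shut, and the axes are right-handed (so a half turn about y gives the same grasp; the last joint's range is limited). The gripper opens to 85 mm and grips with 20 to 120 N. Pads are 22 mm wide; open, the fingers measure 114 mm over their backs; the gripper's body (76 mm by 85 mm) begins 54 mm behind the grasp point. The pads swing forward as they close: fully open they stand 13 mm farther back than shut.
Start: joints at [-0.985, 0.385, 0.008, 0, -1.194, -0.259], TCP at [0.201, -0.592, 0.231] pointing down, gripper open.
Joint ranges: [-3.14, 3.14], [-1.21, 2.06], [-1.07, 1.41], [-3.16, 2.05], [-2.99, -0.16], [-3.1, 3.1]. Speed limits (rad/s): [2.79, 2.79, 3.14, 3.14, 3.14, 3.14].

## Interface

Orientations are given as a unit quaternion [w, x, y, z].
In Python, from workcell import r gives the robot as it stands. The module is installed in compiled form; this text tells all that it offers.
- The arm moves only by the tool move_arm, never from a script. Its argument "motion" is text: rows parted by semicolons, each of 7 numbers parted by spaces: the finger opening in mm, from 0 to 85.4, then the shift along the tool's x, y, z in units of 40 mm (1.0 is 40 mm), then the turn, a rotation vector about the tool's x, y, z in units of 5 degrees (1.0 is 5 degrees). In form: fingers x y z ax ay az; .... A call has 1 to 12 rows; each row is the pose to reach, as a shift and turn from the pose measured when the call began, along the tool's axes at that moment; what a row does not reach only later rows make up. A row lasts 1/10 s, in which the tool goes at most 50 mm and 8.59 degrees, less where a joint would pass 70% of its speed; a pose out of reach is approached as far as the arm can. A call with a gripper value outside its range is refused whole. The fingers move at their own pace and stop on an object; "grip_force" is the grip in N (left out, the last holds). Time passes only in rows, so rows that repeat a pose let the fingers close. It gives the time, the measured TCP pose, the force and the opening at its end, in the units of the state.
- r.observe(): the state, without advancing time (a new reading comes with each control period).
- r.get_image(name): name is "side" or "top"; returns (picture, depth): 420x560x3 uint8, red, green, blue; 420x560 float32, m along the optical axis (not along the pixel's ray), 0 where there is no reading.
- r.get_calibration(name): a dict with "vertical_fov" (degrees; the focal length in pixels is half the picture's height over the tangent of half this angle, whatever the lens; pixels are square), "cx", "cy" (the principal point, pixels), "world_to_cam" (4x4, takes a point from world to camera coordinates). Camera axes: x right, y down, z forward; pixel columns grow to the right and rows downward; lengths in m; the calibration is good to about 2 mm. A picture is of the moment at which its call begins. get_calibration takes no time and is no camera call.
- r.hand_in(): hands the job in, once; it reports no verdict.
The state is a dict: "clock": time; "q": joint angles; "qvel": joint speeds; "joint_efforts": joint torques, N m; "eef_pos": TCP position; "tcp_rot": TCP orientation; "ft_force": force on the tool from outside, world axes, zero at the start; "ft_torque": the same for the moment, N m; "finger_gap": finger opening in m.
Only numpy, scipy, OpenCV 4.12 (cv2) and the standard library are available. Lean on these libraries where they do the work, as an engineer would, in place of code of your own. Each camera call takes 0.05 s, during which the arm holds its last target. There are 200 camera calls.

## Task

Switch the panel's isolator off by swinging its red-knobbed lever fully over, away from the robot. Then slide the orange meter up until its keyholes free the studs, take it off the panel without forcing it, and set it down gently, upright in the middle of the white-outlined square on the blue mat, letting go of it only once it stands there. Leave the grey meter hanging and the little amber jar on the mat where it is.

Things in the scene. Friction and masses are not known exactly. Their poses are not given: they have to be found in the camera images.
- panel: Fixed white upright panel, 300 mm wide (y), 12 mm thick, top 170 mm above the table, on a grey base plate 150 by 440 by 10 mm. Origin on the table under the middle of the front face; +x points out of that face (away from the robot, give or take yaw), z up; the face is the plane x = 0. Each meter hangs on one pair of brass studs; which is where varies. 50 mm or more is free beside each meter.
- studs_a (a point): Middle of the pair of studs on the panel's +y half, on the front face: panel x 0, y +67.5, z 155 mm. The studs stand 15 mm to either side along y: a 5 mm shaft, then a round 14 mm head from 6.5 to 10.5 mm off the face.
- studs_b (a point): The same for the pair on the panel's -y half: panel x 0, y -67.5, z 155 mm.
- isolator (a joint): Angle of the isolator's lever: 0 = leaning fully to the panel's -x (towards the robot; on), 1.0 rad = fully to the panel's +x (off; counts above 0.8). Starts at 0 to 0.2, turns with about 1 N at the knob, stays where it is left. Pivot in the panel's frame: x 0, y +215, z 32 mm, axis along y; the knob's centre is 80 mm from it.
- isolator_tip (a point): Centre of the lever's red ball knob (26 mm across, on a 10 mm rod), about 102 mm above the table at either end of the swing, 112 mm at mid-swing. Closed fingers can push it over.
- orange_meter_center (a point): Centre of the orange meter: a hard case 44 mm deep (x), 60 mm wide (y), 110 mm tall (z), 0.2 to 0.4 kg, flat foot, display on its +x face. Hanging, its axes are the panel's, its foot is 69.5 mm above the table and its centre 22.5 mm off the panel's front face. Grip it from above across its 60 mm width (closing along y), 20 to 30 mm below its top.
- orange_meter_keyhole (a point): Point in the meter's back face midway between the wide ends of its two keyholes (15 mm to either side along y), 63 mm above its foot. Wide ends: 20 mm wide, 22 mm high; from them 8 mm slots run up 14 mm. Plate 4 mm thick, hollow behind. Hanging, it is 22 mm below the studs: lift the meter 22 mm straight up (19 to 25 will do), then draw it out along the panel's +x by 30 to 50 mm.
- orange_meter_base (a point): Centre of the orange meter's foot, 55 mm below its centre; axes as the meter's.
- grey_meter_center (a point): Centre of the grey meter, the same in shape and size, hanging on the other pair of studs; to be left hanging.
- mat_square (a point): Centre, on the mat's top face 3 mm above the table, of the white-outlined 112 mm square on the fixed blue mat (260 by 180 mm; x and y along its sides). Nothing else stands within 80 mm of it.
- flux_jar: Small amber jar with a black cap, 28 mm across and 32 mm tall, standing on a corner of the mat; origin at the centre of its foot.
Mind the look-alikes: they are no part of the job. Of the things that look like the part that bears orange_meter_center, the smallest one is meant.

How it is judged:
On the way, in this order (a step that is already met when the one before it is completed fails the run):
1. the isolator's lever is over at off, with the orange meter still on its studs (value of joint isolator above 0.8 rad and x of orange_meter_base in the frame of panel below 0.03 m), for 0.2 s.
2. the orange meter has been drawn off the studs (x of orange_meter_base in the frame of panel above 0.045 m), for 0.1 s.
At the end, for the whole second after the job is handed in: The orange meter stands released, still and upright (0.08 rad) on the mat, its foot centred within 25 mm of the square's centre; the lever is off (above 0.8 rad); the grey meter hangs within 12 mm and the amber jar stands within 30 mm of where they were (horizontal distance between orange_meter_base and mat_square below 0.025 m and z of orange_meter_base in the frame of mat_square below 0.006 m and angle between orange_meter_base's own z axis and vertical below 0.08 rad and linear speed of orange_meter below 0.02 m/s and value of joint isolator above 0.8 rad and distance of grey_meter_center from where it was at the start of the episode below 0.012 m and distance of flux_jar from where it was at the start of the episode below 0.03 m); the robot touches nothing.
It fails at once if the orange meter is forced against the panel or its studs (more than 60 N) (contact force between orange_meter and panel above 60 N).
It fails at once if the orange meter, off its studs, is let go or dropped more than 25 mm above the mat (x of orange_meter_base in the frame of panel above 0.045 m and z of orange_meter_base in the frame of mat_square above 0.025 m and contact force between orange_meter and the fingers below 0.2 N).
It fails at once if the grey meter is knocked off its place (distance of grey_meter_center from where it was at the start of the episode above 0.03 m).
It also fails if it takes over 56 s, if anything falls off the work surface, if the arm or the gripper's body presses on something with over 40 N, if the wrist force passes 120 N, or if a joint passes its speed limit or range.

## Working session

There is one attempt and no reset: what is moved stays moved. The work goes in short steps, Python scripts to look and compute and a tool call to move; the robot and the scene stay as the last step left them, time stands still between calls to the robot, and variables do not carry over. Pictures are saved under pics/ and viewed, about 8 in all and at most 12, crops included, and the job is handed in when it is done.

Besides the shell and the picture viewer there is one more tool, called after "Call:" in YAML: its name, and indented under it one key for each argument. move_arm: Moves the arm, as the interface text tells. Its arguments: {"type":"object","properties":{"motion":{"type":"string"},"grip_force":{"type":"number"}},"required":["motion"]}

```bash
mkdir -p pics; cat > h.py <<'E'
import numpy as np, cv2
from workcell import r
from scipy.spatial.transform import Rotation as R
def cam(n):
    c=r.get_calibration(n); f=210/np.tan(np.radians(c["vertical_fov"])/2); return f,c["cx"],c["cy"],np.array(c["world_to_cam"])
def pts(n,uv,d):  # depth unprojection
    f,cx,cy,T=cam(n); uv=np.atleast_2d(uv); d=np.atleast_1d(d)
    p=np.c_[(uv[:,0]-cx)/f*d,(uv[:,1]-cy)/f*d,d,np.ones(len(d))]
    return (np.linalg.inv(T)@p.T).T[:,:3]
def cloud(n,depth):
    v,u=np.mgrid[0:420,0:560]; P=pts(n,np.c_[u.ravel(),v.ravel()],depth.ravel()).reshape(420,560,3); P[depth==0]=np.nan; return P
def ray(n,uv,z):
    o=pts(n,uv,[0.]*len(np.atleast_2d(uv))); p=pts(n,uv,[1.]*len(np.atleast_2d(uv))); t=(z-o[:,2])/(p[:,2]-o[:,2]); return o+(p-o)*t[:,None]
def rot(s): q=s["tcp_rot"]; return R.from_quat([q[1],q[2],q[3],q[0]])
def units(dp,drot=None):  # world shift -> tool units
    s=r.observe(); return np.round(rot(s).inv().apply(dp)/0.04,3)
E
python3 - <<'E'
from h import *
for n in("side","top"):
    im,d=r.get_image(n); np.savez(n+"0.npz",im=im,d=d); cv2.imwrite(f"pics/{n}0.png",im[:,:,::-1]); f,cx,cy,T=cam(n); print(n,f,cx,cy,np.linalg.inv(T)[:3,3],(d>0).mean())
s=r.observe(); print(s["eef_pos"],rot(s).as_matrix().round(3),s["finger_gap"],r.grip_point_offset,s["clock"])
E
```

```text
side 538.4898863851603 279.02365795563355 214.25370287161658 [0.24927713 0.76436661 0.93246844] 0.9959183673469387
top 504.4913918446547 280.38556123301015 198.94771508051934 [0.31500735 0.00891852 1.04910963] 0.9958503401360544
[ 0.20047332 -0.59142603  0.23032077] [[-0.321 -0.001 -0.947]
 [ 0.947  0.002 -0.321]
 [ 0.002 -1.     0.   ]] 0.0859516726268415 0.0187 0.1
```

View pics/top0.png

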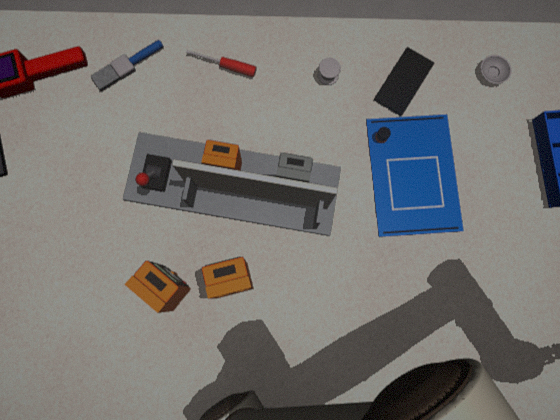

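View pics/side0.png

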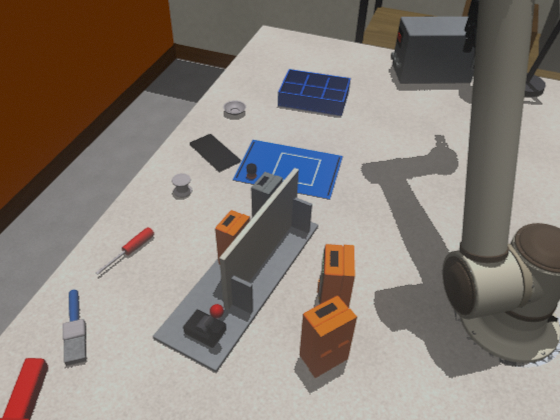

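The top view shows the panel at about (255,180) with the orange meter hanging at (221,153) and the grey one at (295,162). The red knob is at (142,179), the mat square at (415,183) and the jar at (382,134). Two orange look-alikes stand loose on the robot's side, at (157,286) and (226,277). The side view agrees. Next I'll measure them.

```bash
python3 - <<'E'
from h import *
Z={n:np.load(n+"0.npz") for n in("top","side")}
def hsv(n): return cv2.cvtColor(Z[n]["im"],cv2.COLOR_RGB2HSV)
C={n:cloud(n,Z[n]["d"]) for n in Z}
for n in Z:
    P=C[n];H=hsv(n)
    print("==",n)
    org=((H[...,0]>5)&(H[...,0]<20)&(H[...,1]>150)&(H[...,2]>60)).astype(np.uint8)
    if n=="side": org[:, :190]=0
    k,l,s,c=cv2.connectedComponentsWithStats(org)
    for i in range(1,k):
        if s[i,4]<150: continue
        m=l==i; zt=np.nanpercentile(P[m][:,2],97); t=m&(abs(P[...,2]-zt)<.006)
        rc=cv2.minAreaRect((P[t][:,:2]*1000).astype(np.float32))
        print("orange",c[i].round(),s[i,4],"top z",zt.round(4),"rect",np.round(rc[0],1),np.round(rc[1],1),rc[2])
    red=((H[...,0]<5)|(H[...,0]>174))&(H[...,1]>170)&(H[...,2]>80)
    k,l,s,c=cv2.connectedComponentsWithStats(red.astype(np.uint8))
    for i in range(1,k):
        if s[i,4]>60:
            p=P[l==i]; print("red",c[i].round(1),s[i,4],np.nanmean(p,0).round(4),np.nanmax(p[:,2]).round(4))
    g=(H[...,1]<60)&(P[...,2]>.172)&(P[...,2]<.19)&(P[...,0]>.3)
    k,l,s,c=cv2.connectedComponentsWithStats(g.astype(np.uint8))
    for i in range(1,k):
        if s[i,4]>60:
            rc=cv2.minAreaRect((P[l==i][:,:2]*1000).astype(np.float32)); print("grey",c[i].round(),s[i,4],np.nanmean(P[l==i],0).round(4),rc)
    pt=(P[...,2]>.163)&(P[...,2]<.1735)&(H[...,1]<60)&(P[...,0]>.3)&(P[...,0]<.6)
    k,l,s,c=cv2.connectedComponentsWithStats(pt.astype(np.uint8)); 
    for i in range(1,k):
        if s[i,4]>200: print("paneltop",s[i],cv2.minAreaRect((P[l==i][:,:2]*1000).astype(np.float32)),np.nanmedian(P[l==i][:,2]))
    blue=(H[...,0]>100)&(H[...,0]<125)&(H[...,1]>150)&(H[...,2]>80)&(abs(P[...,2]-.003)<.01)
    k,l,s,c=cv2.connectedComponentsWithStats(blue.astype(np.uint8))
    for i in range(1,k):
        if s[i,4]>1000:
            cs,_=cv2.findContours((l==i).astype(np.uint8),cv2.RETR_CCOMP,cv2.CHAIN_APPROX_NONE)
            for q in cs:
                if cv2.contourArea(q)>300:
                    w=ray(n,q[:,0,:].astype(float),.003); rc=cv2.minAreaRect((w[:,:2]*1000).astype(np.float32)); print("blue contour",cv2.contourArea(q),rc)
    bp=(abs(P[...,2]-.010)<.004)&(H[...,1]<60)&(P[...,0]>.3)&(P[...,0]<.65)&(P[...,1]>-.15)&(P[...,1]<.4)&(H[...,2]<150)
    k,l,s,c=cv2.connectedComponentsWithStats(bp.astype(np.uint8))
    ids=[i for i in range(1,k) if s[i,4]>300]; m=np.isin(l,ids)
    if n=="top": print("base",cv2.minAreaRect((P[m][:,:2]*1000).astype(np.float32)))
E
```

```text
== top
orange [221. 155.] 721 top z 0.184 rect [567.8 103.3] [59.6 42.2] 81.10232543945312
orange [226. 278.] 1274 top z 0.1477 rect [352.2  89.4] [56. 78.] 15.237241744995117
orange [152. 287.] 1263 top z 0.1477 rect [334.9 218.1] [76.4 56.7] 51.479705810546875
red [53.2 60.7] 858 [0.8094 0.4839 0.0356] 0.0418
red [14.3 70.6] 284 [0.7764 0.5537 0.0542] 0.0613
red [237.5  65.5] 277 [0.8124 0.0896 0.0253] 0.0326
red [141.6 178.5] 103 [0.5345 0.2565 0.1161] 0.1215
grey [221. 149.] 72 [0.5762 0.1023 0.1814] ((576.2371215820312, 102.3598403930664), (27.07061767578125, 9.470154762268066), 80.65782165527344)
grey [294. 167.] 875 [ 0.5452 -0.0294  0.1801] ((542.7676391601562, -28.738819122314453), (59.7506103515625, 57.707855224609375), 81.43157196044922)
paneltop [ 172  159  166   35 1145] ((530.9555053710938, 41.35243225097656), (299.3843688964844, 14.754016876220703), 80.96640014648438) 0.17111493733193062
blue contour 9426.0 ((582.1182250976562, -292.8719482421875), (257.90899658203125, 178.27008056640625), 4.781988620758057)
blue contour 2885.0 ((563.2410888671875, -294.90618896484375)
[... 524 characters left out ...]
[78.3 58.5] 51.3830680847168
red [216.2 308.2] 64 [0.5361 0.2587 0.1155] 0.1191
red [ 22.6 389.9] 1177 [0.8107 0.4856 0.0345] 0.0555
grey [267. 184.] 440 [ 0.546  -0.0262  0.1787] ((546.7410278320312, -29.301803588867188), (62.148956298828125, 47.38346862792969), 78.14144897460938)
paneltop [401  17  45  22 765] ((343.3177490234375, -907.71533203125), (146.86155700683594, 141.7518768310547), 22.703786849975586) 0.16971181648736422
paneltop [220 168  79  94 885] ((550.03076171875, 37.95301818847656), (302.0927734375, 55.5535774230957), 80.7946548461914) 0.16932622290272237
blue contour 2325.5 ((583.5822143554688, -293.8336181640625), (256.3488464355469, 178.13803100585938), 4.783736228942871)
```

```bash
cat >> h.py <<'E'
O=np.array([.536,.0404,0]); YAW=np.radians(-8.95)
RP=R.from_euler("z",YAW)
def pw(x,y,z): return O+RP.apply([x,y,z])
def wp(p): return RP.inv().apply(np.asarray(p)-O)
YT=RP.apply([0,1,0]); RT=R.from_matrix(np.c_[YT,[0,0,-1],np.cross(YT,[0,0,-1])])  # tool x=panel y, tool y down
def go(*P):
    s=r.observe(); A=rot(s)
    for p in P: print("shift",np.round(A.inv().apply(np.asarray(p)-s["eef_pos"])/.04,2),"turn",np.round((A.inv()*RT).as_rotvec()/np.radians(5),2))
    print("at panel",wp(s["eef_pos"]).round(4),"err deg",np.degrees((A.inv()*RT).magnitude()).round(2),"F",np.round(s["ft_force"],1),"gap",round(s["finger_gap"],4),"t",s["clock"])
E
python3 -c "
from h import *
print(pw(-.1,.215,.2)); go([.45,-.3,.24],pw(-.1,.215,.2),pw(-.1,.215,.087))"
```

```text
[0.47066564 0.26833951 0.2       ]
shift [ 4.9  -0.23 -8.25] turn [-0.01  5.53  0.02]
shift [ 18.19   0.79 -13.29] turn [-0.01  5.53  0.02]
shift [ 18.18   3.62 -13.29] turn [-0.01  5.53  0.02]
at panel [-0.2331 -0.6763  0.2303] err deg 27.66 F [-0.8 -0.9 -0.5] gap 0.086 t 0.1
```

Call:
move_arm:
  motion: "0 0.6 0 -1 0 0.7 0; 0 1.2 -0.1 -2 0 1.4 0; 0 1.8 -0.1 -3 0 2.1 0; 0 2.4 -0.2 -4 0 2.8 0; 0 3 -0.2 -5 0 3.5 0; 0 3.6 -0.2 -6 0 4.2 0; 0 4.2 -0.2 -7 0 4.9 0; 0 4.9 -0.2 -8.2 0 5.53 0; 0 6 -0.2 -8.6 0 5.53 0; 0 7.1 -0.2 -9 0 5.53 0; 0 8.2 -0.2 -9.4 0 5.53 0; 0 9.3 -0.1 -9.9 0 5.53 0"

```text
clock: 1.3
eef_pos: [0.4558, -0.1103, 0.2352]
tcp_rot: [0.538, -0.537, -0.46, 0.459]
ft_force: [1.5, -0.6, 0.4]
finger_gap: -0.0001
```

```bash
python3 -c "
from h import *
go(pw(-.1,.215,.2),pw(-.1,.215,.087))"
```

```text
shift [9.41 0.9  1.1 ] turn [-0.    0.    0.02]
shift [9.4  3.72 1.1 ] turn [-0.    0.    0.02]
at panel [-0.0558 -0.1613  0.2352] err deg 0.11 F [ 1.5 -0.6  0.4] gap -0.0001 t 1.3
```

Call:
move_arm:
  motion: "0 1.1 0 0.4 0 0 0; 0 2.2 0 0.8 0 0 0; 0 3.3 0 1.1 0 0 0; 0 4.4 0 1.1 0 0 0; 0 5.5 0.1 1.1 0 0 0; 0 6.6 0.2 1.1 0 0 0; 0 7.7 0.4 1.1 0 0 0; 0 8.6 0.6 1.1 0 0 0; 0 9.4 1 1.1 0 0 0; 0 9.4 2 1.1 0 0 0; 0 9.4 3 1.1 0 0 0; 0 9.4 3.72 1.1 0 0 0"

```text
clock: 2.5
eef_pos: [0.4694, 0.2676, 0.0842]
tcp_rot: [0.538, -0.537, -0.459, 0.46]
ft_force: [-0.9, -0.3, -0.6]
finger_gap: 0.0002
```

```bash
python3 -c "
from h import *
go(pw(-.065,.215,.087),pw(.008,.215,.087))
im,d=r.get_image('side'); cv2.imwrite('pics/s1.png',cv2.resize(im[180:380,100:380,::-1],None,fx=2,fy=2))
"
```

```text
shift [ 0.02 -0.07 -0.9 ] turn [-0.03  0.   -0.01]
shift [ 0.02 -0.08 -2.73] turn [-0.03  0.   -0.01]
at panel [-0.1011  0.2141  0.0842] err deg 0.18 F [-0.9 -0.3 -0.6] gap 0.0002 t 2.5
```

View pics/s1.png

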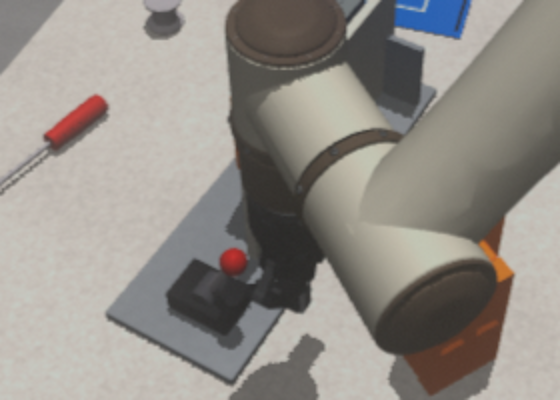

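The closed fingers (about (285,285) in the crop) stand on the robot's side of the red knob (232,262), clear of it and at the right height. I'll push.

Call:
move_arm:
  motion: "0 0 0 -0.4 0 0 0; 0 0 0 -0.8 0 0 0; 0 0 0 -1.1 0 0 0; 0 0 0 -1.4 0 0 0; 0 0 -0.03 -1.7 0 0 0; 0 0 -0.05 -2 0 0 0; 0 0 -0.05 -2.3 0 0 0; 0 0 -0.05 -2.5 0 0 0; 0 0 -0.05 -2.7 0 0 0; 0 0 -0.05 -2.8 0 0 0; 0 0 -0.05 -2.8 0 0 0"

```text
clock: 3.65
eef_pos: [0.5782, 0.2478, 0.0807]
tcp_rot: [0.539, -0.537, -0.455, 0.463]
ft_force: [0.6, -0.5, 0.7]
finger_gap: 0.0001
```

```bash
python3 -c "
from h import *
go(pw(.012,.215,.087))
for n in ('side','top'):
    im,d=r.get_image(n); H=cv2.cvtColor(im,cv2.COLOR_RGB2HSV); P=cloud(n,d)
    m=((H[...,0]<5)|(H[...,0]>174))&(H[...,1]>170)&(H[...,2]>60)&(P[...,2]>.08)&(P[...,0]<.65)&(P[...,1]>.2)
    print(n,m.sum(),wp(np.nanmean(P[m],0)).round(4))
"
```

```text
shift [ 0.09 -0.16 -0.06] turn [-0.1  -0.02 -0.08]
at panel [0.0094 0.2115 0.0807] err deg 0.66 F [ 0.6 -0.5  0.7] gap 0.0001 t 3.65
side 0 [nan nan nan]
top 6 [0.0449 0.2381 0.4321]<string>:7: RuntimeWarning: Mean of empty slice
```

Call:
move_arm:
  motion: "0 0 0 -0.05 0 0 0; 0 0 0 1 0 0 0; 0 0 0 2 0 0 0; 0 0 -1 2.2 0 0 0; 0 0 -2.2 2.2 0 0 0; 0 0 -3.4 2.2 0 0 0; 0 -1 -4 2.2 0 0 0; 0 -2 -4 2.2 0 0 0; 0 -3 -4 2.2 0 0 0"

```text
clock: 4.65
eef_pos: [0.4735, 0.1436, 0.2441]
tcp_rot: [0.538, -0.537, -0.457, 0.462]
ft_force: [-0.5, 0.3, -0.8]
finger_gap: -0.0
```

```bash
python3 -c "
from h import *
go(pw(.0225,.0675,.24))
for n in ('side','top'):
    im,d=r.get_image(n); cv2.imwrite(f'pics/{n}2.png',im[:,:,::-1]);H=cv2.cvtColor(im,cv2.COLOR_RGB2HSV); P=cloud(n,d)
    m=((H[...,0]<5)|(H[...,0]>174))&(H[...,1]>150)&(H[...,2]>60)&(P[...,2]>.08)&(P[...,2]<.15)&(P[...,0]<.65)&(P[...,1]>.2)
    print(n,m.sum(),wp(np.nanmean(P[m],0)).round(4))
"
```

```text
shift [-0.62  0.09 -2.51] turn [-0.07  0.   -0.05]
at panel [-0.0778  0.0922  0.2441] err deg 0.43 F [-0.5  0.3 -0.8] gap -0.0 t 4.65
side 70 [0.0364 0.2159 0.1136]
top 0 [nan nan nan]<string>:7: RuntimeWarning: Mean of empty slice
```

The lever went over: the knob is now at panel x of about +35 mm, so about 0.9 rad. Next I'll move over the meter with the fingers open.

Call:
move_arm:
  motion: "85 -0.2 0 -0.8 0 0 0; 85 -0.4 0 -1.6 0 0 0; 85 -0.6 0 -2.3 -0.07 0 -0.05; 85 -0.62 0.09 -2.51 -0.07 0 -0.05; 85 -0.62 0.09 -2.51 -0.07 0 -0.05"

```text
clock: 5.25
eef_pos: [0.5676, 0.1003, 0.238]
tcp_rot: [0.539, -0.538, -0.456, 0.46]
ft_force: [0.1, 0.6, -0.1]
finger_gap: 0.0718
```

```bash
python3 -c "
from h import *
print(wp([.5681,.1036,0]))
go(pw(.0225,.0675,.1355))
im,d=r.get_image('top'); cv2.imwrite('pics/t3.png',im[:,:,::-1])
print([ (n,) for n in ()])
"
```

```text
[0.02187698 0.06742438 0.        ]
shift [ 0.09  2.56 -0.03] turn [-0.04 -0.06 -0.03]
at panel [0.0218 0.0641 0.238 ] err deg 0.42 F [ 0.1  0.6 -0.1] gap 0.0718 t 5.25
[]
```

View pics/t3.png

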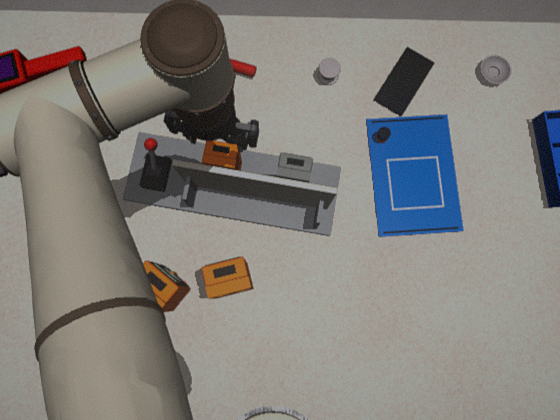

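The top view shows the lever over at off, with the knob at (151,145), and the open gripper around (210,130) above the hanging orange meter at (221,153). I'll descend and grip softly.

Call:
move_arm:
  motion: "85 0.09 0.4 -0.03 0 0 0; 85 0.09 0.9 -0.03 0 0 0; 85 0.09 1.4 -0.03 0 0 0; 85 0.09 1.8 -0.03 0 0 0; 85 0.09 2.2 -0.03 0 0 0; 85 0.09 2.45 -0.03 0 0 0; 85 0.09 2.56 -0.03 0 0 0; 85 0.09 2.56 -0.03 0 0 0"
  grip_force: 25

```text
clock: 6.1
eef_pos: [0.5678, 0.1041, 0.136]
tcp_rot: [0.539, -0.538, -0.457, 0.46]
ft_force: [-0.8, -0.4, -0.1]
finger_gap: 0.0849
```

```bash
python3 -c "
from h import *
go(pw(.0225,.0675,.1355))"
```

```text
shift [-0.01  0.01 -0.03] turn [-0.05 -0.04 -0.04]
at panel [0.0215 0.0678 0.136 ] err deg 0.37 F [-0.8 -0.4 -0.1] gap 0.0849 t 6.1
```

Call:
move_arm:
  motion: "60 0 0 0 0 0 0; 56 0 0 0 0 0 0; 52 0 0 0 0 0 0; 50 0 0 0 0 0 0; 50 0 0 0 0 0 0; 50 0 0 0 0 0 0"
  grip_force: 40

```text
clock: 6.7
eef_pos: [0.5685, 0.1042, 0.137]
tcp_rot: [0.538, -0.538, -0.457, 0.46]
ft_force: [0.1, -0.6, 5.7]
finger_gap: 0.0597
```

```bash
python3 -c "
from h import *
go(pw(.0225,.0675,.1355))"
```

```text
shift [-0.01  0.04 -0.01] turn [-0.02 -0.04 -0.03]
at panel [0.0222 0.068  0.137 ] err deg 0.28 F [ 0.1 -0.6  5.7] gap 0.0597 t 6.7
```

Call:
move_arm:
  motion: "50 0 -0.1 0 0 0 0; 50 0 -0.2 0 0 0 0; 50 0 -0.3 0 0 0 0; 50 0 -0.4 0 0 0 0; 50 0 -0.5 0 0 0 0; 50 0 -0.55 0 0 0 0; 50 0 -0.55 0 0 0 0"
  grip_force: 40

```text
clock: 7.4
eef_pos: [0.5683, 0.1043, 0.1593]
tcp_rot: [0.538, -0.538, -0.457, 0.46]
ft_force: [0.1, 0.3, -3.5]
finger_gap: 0.0595
```

```bash
python3 -c "
from h import *
go(pw(.0225,.068,.159))
im,d=r.get_image('side'); cv2.imwrite('pics/s4.png',cv2.resize(im[150:330,160:360,::-1],None,fx=3,fy=3))
H=cv2.cvtColor(im,cv2.COLOR_RGB2HSV);P=cloud('side',d)
m=(H[...,0]>5)&(H[...,0]<20)&(H[...,1]>150)&(P[...,0]>.5)&(P[...,0]<.65)&(P[...,2]>.05)
p=wp(P[m]); print(m.sum(),p.min(0),p.max(0), np.percentile(p,[1,99],axis=0))"
```

```text
shift [-0.    0.01 -0.01] turn [-0.03 -0.04 -0.03]
at panel [0.022  0.0681 0.1593] err deg 0.29 F [ 0.1  0.3 -3.5] gap 0.0595 t 7.4
153 [0.00022583 0.03930967 0.14876455] [0.03536436 0.12163179 0.24717029] [[0.00027159 0.05145143 0.1638344 ]
 [0.03436902 0.09738532 0.22354844]]
```

View pics/s4.png

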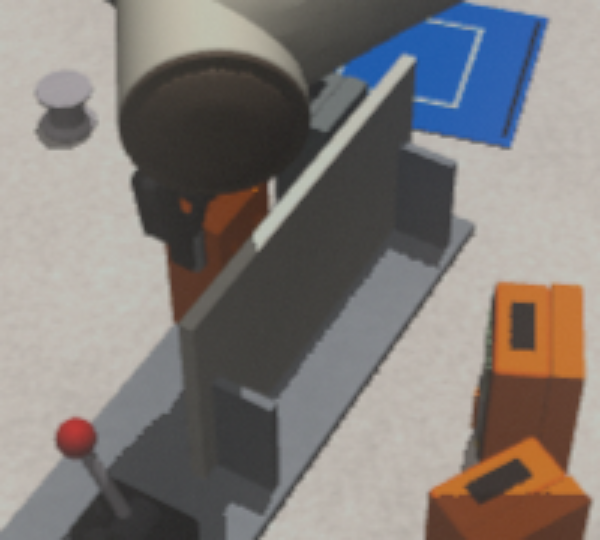

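The side crop shows the lever over and the meter held in the fingers, its top now above the panel edge at about (240,190). The 3.5 N load is just its weight. I'll draw it out gently and check the force first.

Call:
move_arm:
  motion: "50 0 0 -0.1 0 0 0; 50 0 0 -0.2 0 0 0; 50 0 0 -0.3 0 0 0; 50 0 0 -0.3 0 0 0"

```text
clock: 7.85
eef_pos: [0.5807, 0.1022, 0.1588]
tcp_rot: [0.539, -0.538, -0.457, 0.46]
ft_force: [-0.5, 0.4, -3.3]
finger_gap: 0.0597
```

```bash
python3 -c "
from h import *
go(pw(.07,.068,.159))"
```

```text
shift [ 0.   -0.01 -0.89] turn [-0.03 -0.05 -0.03]
at panel [0.0345 0.068  0.1588] err deg 0.32 F [-0.5  0.4 -3.3] gap 0.0597 t 7.85
```

Call:
move_arm:
  motion: "50 0 0 -0.2 0 0 0; 50 0 0 -0.45 0 0 0; 50 0 0 -0.7 0 0 0; 50 0 0 -1 0 0 0; 50 0 0 -1.25 0 0 0; 50 0 -0.3 -1.3 0 0 0; 50 0 -0.7 -1.3 0 0 0; 50 0 -1.2 -1.3 0 0 0; 50 0 -1.7 -1.3 0 0 0; 50 0 -2.2 -1.3 0 0 0; 50 0 -2.6 -1.3 0 0 0; 50 0 -2.8 -1.3 0 0 0"
  grip_force: 60

```text
clock: 9.05
eef_pos: [0.633, 0.0942, 0.2736]
tcp_rot: [-0.538, 0.539, 0.458, -0.458]
ft_force: [0.1, -0.3, -2.4]
finger_gap: 0.0596
```

```bash
python3 -c "
from h import *
go([.5635,-.2952,.271],[.5635,-.2952,.0705])"
```

```text
shift [-9.89  0.08  0.16] turn [ 0.01 -0.04 -0.01]
shift [-9.88  5.09  0.17] turn [ 0.01 -0.04 -0.01]
at panel [0.0874 0.0682 0.2736] err deg 0.24 F [ 0.1 -0.3 -2.4] gap 0.0596 t 9.05
```

Call:
move_arm:
  motion: "50 -0.4 0 0 0 0 0; 50 -1.2 0 0 0 0 0; 50 -2.1 0 0 0 0 0; 50 -3.1 0 0 0 0 0; 50 -4.1 0 0 0 0 0; 50 -5.1 0 0 0 0 0; 50 -6.1 0 0 0 0 0; 50 -7.1 0 0.1 0 0 0; 50 -8.1 0 0.1 0 0 0; 50 -9 0 0.15 0 0 0; 50 -9.6 0 0.16 0 0 0; 50 -9.89 0 0.16 0 0 0"

```text
clock: 10.25
eef_pos: [0.5619, -0.2978, 0.2732]
tcp_rot: [0.539, -0.539, -0.457, 0.458]
ft_force: [0.2, 0.8, -3.2]
finger_gap: 0.0594
```

```bash
python3 -c "
from h import *
go([.5635,-.2952,.1],[.5635,-.2952,.0705])"
```

```text
shift [ 0.07  4.33 -0.03] turn [-0.01 -0.08 -0.01]
shift [ 0.07  5.07 -0.03] turn [-0.01 -0.08 -0.01]
at panel [ 0.0782 -0.33    0.2732] err deg 0.41 F [ 0.2  0.8 -3.2] gap 0.0594 t 10.25
```

Call:
move_arm:
  motion: "50 0.07 0.4 -0.03 0 0 0; 50 0.07 0.9 -0.03 0 0 0; 50 0.07 1.4 -0.03 0 0 0; 50 0.07 1.9 -0.03 0 0 0; 50 0.07 2.4 -0.03 0 0 0; 50 0.07 2.9 -0.03 0 0 0; 50 0.07 3.4 -0.03 0 0 0; 50 0.07 3.8 -0.03 0 0 0; 50 0.07 4.1 -0.03 0 0 0; 50 0.07 4.3 -0.03 0 0 0; 50 0.07 4.4 -0.03 0 0 0; 50 0.07 4.4 -0.03 0 0 0"

```text
clock: 11.45
eef_pos: [0.5633, -0.2953, 0.097]
tcp_rot: [0.539, -0.539, -0.457, 0.458]
ft_force: [0.5, -0.1, -3.7]
finger_gap: 0.0593
```

```bash
python3 -c "
from h import *
go([.5635,-.2952,.0705])
im,d=r.get_image('side'); cv2.imwrite('pics/s5.png',cv2.resize(im[100:250,200:400,::-1],None,fx=3,fy=3))
P=cloud('side',d);H=cv2.cvtColor(im,cv2.COLOR_RGB2HSV)
m=(H[...,0]>5)&(H[...,0]<20)&(H[...,1]>150)&(P[...,1]<-.2)&(P[...,1]>-.4); print(m.sum(),np.percentile(P[m],[1,99],axis=0).round(4))"
```

```text
shift [ 0.    0.66 -0.01] turn [-0.02 -0.08 -0.01]
at panel [ 0.0792 -0.3274  0.097 ] err deg 0.4 F [ 0.5 -0.1 -3.7] gap 0.0593 t 11.45
180 [[ 0.5413 -0.3994 -0.6656]
 [ 1.8638 -0.2709  0.1421]]
```

View pics/s5.png

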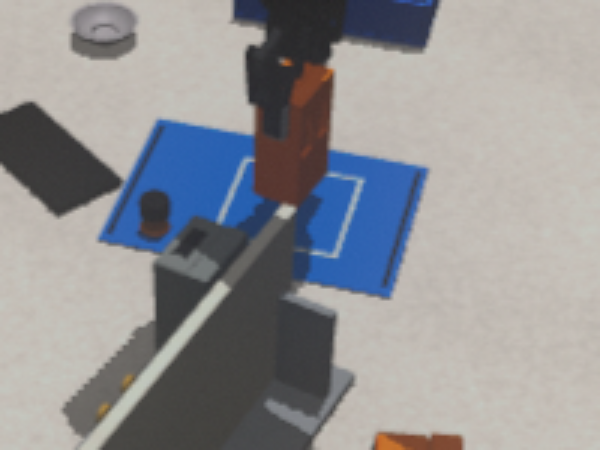

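The meter hangs upright over the square, with its foot at about (285,190) in the crop. The jar (153,212) and the grey meter (200,260) are undisturbed. I'll lower it in small steps, watching the force.

Call:
move_arm:
  motion: "50 0 0.15 0 0 0 0; 50 0 0.3 0 0 0 0; 50 0 0.42 0 0 0 0; 50 0 0.5 0 0 0 0; 50 0 0.55 0 0 0 0; 50 0 0.6 0 0 0 0; 50 0 0.6 0 0 0 0"

```text
clock: 12.2
eef_pos: [0.5635, -0.2954, 0.0733]
tcp_rot: [-0.539, 0.539, 0.457, -0.458]
ft_force: [0.1, -0.7, -2.6]
finger_gap: 0.059
```

```bash
python3 -c "
from h import *
go([.5635,-.2952,.0705])"
```

```text
shift [0.01 0.07 0.  ] turn [-0.01 -0.08 -0.01]
at panel [ 0.0794 -0.3274  0.0733] err deg 0.39 F [ 0.1 -0.7 -2.6] gap 0.059 t 12.2
```

Call:
move_arm:
  motion: "50 0 0.03 0 0 0 0; 50 0 0.06 0 0 0 0; 50 0 0.08 0 0 0 0; 50 0 0.1 0 0 0 0; 50 0 0.1 0 0 0 0"

```text
clock: 12.7
eef_pos: [0.5637, -0.2955, 0.0713]
tcp_rot: [-0.539, 0.539, 0.457, -0.458]
ft_force: [-3.1, 3.1, 5.9]
finger_gap: 0.0596
```

The mat now takes the load, with Fz going from -3 to +6 N. I'll release.

Call:
move_arm:
  motion: "59 0 -0.02 0 0 0 0; 60 0 -0.02 0 0 0 0; 62 0 -0.02 0 0 0 0; 66 0 -0.02 0 0 0 0; 72 0 -0.02 0 0 0 0; 80 0 -0.02 0 0 0 0; 85 0 -0.02 0 0 0 0; 85 0 -0.02 0 0 0 0; 85 0 -0.02 0 0 0 0"

```text
clock: 13.6
eef_pos: [0.5638, -0.2955, 0.0721]
tcp_rot: [-0.539, 0.539, 0.457, -0.458]
ft_force: [-0.2, -0.4, -0.6]
finger_gap: 0.0851
```

```bash
python3 -c "
from h import *
go([.5635,-.2952,.25])
im,d=r.get_image('side'); cv2.imwrite('pics/s6.png',cv2.resize(im[100:250,200:400,::-1],None,fx=3,fy=3))"
```

```text
shift [-0.   -4.45  0.01] turn [ 0.   -0.07 -0.02]
at panel [ 0.0797 -0.3275  0.0721] err deg 0.36 F [-0.2 -0.4 -0.6] gap 0.0851 t 13.6
```

View pics/s6.png

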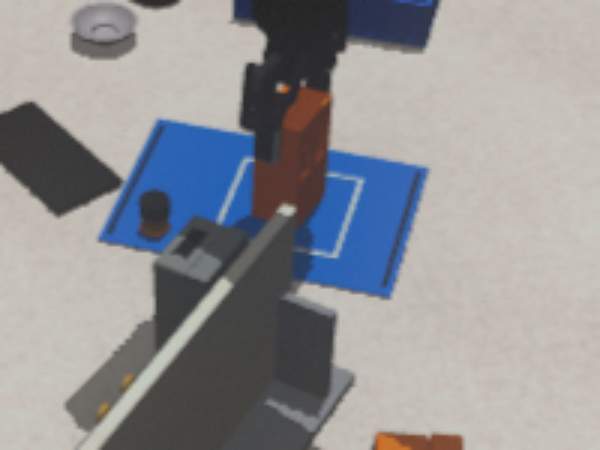

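The meter stands upright in the square with the fingers open and the force near zero. I'll retreat straight up, then back out of the cameras' view of the mat.

Call:
move_arm:
  motion: "85 0 -0.3 0 0 0 0; 85 0 -0.8 0 0 0 0; 85 0 -1.5 0 0 0 0; 85 0 -2.5 0 0 0 0; 85 0 -3.5 0 0 0 0; 85 0 -4.5 0 0 0 0; 85 -1 -4.7 0.5 0 0 0; 85 -2 -4.7 1 0 0 0; 85 -3 -4.7 1.7 0 0 0; 85 -3.8 -4.7 2.5 0 0 0; 85 -4.5 -4.7 3.3 0 0 0; 85 -4.5 -4.7 3.3 0 0 0"

```text
clock: 14.85
eef_pos: [0.4004, -0.4537, 0.2618]
tcp_rot: [-0.539, 0.541, 0.456, -0.457]
ft_force: [0.3, 0.2, -0.3]
finger_gap: 0.0852
```

```bash
python3 - <<'E'
from h import *
Z0=np.load("top0.npz")
def jar(im,P): 
    m=(im.max(2)<60)&(P[...,2]>.025)&(P[...,2]<.05)&(P[...,0]>.6)&(P[...,0]<.75)&(P[...,1]<-.18)&(P[...,1]>-.3); return m.sum(),np.nanmean(P[m],0).round(4)
def grey(im,P):
    H=cv2.cvtColor(im,cv2.COLOR_RGB2HSV); m=(H[...,1]<60)&(P[...,2]>.176)&(P[...,2]<.19)&(P[...,0]>.5)&(P[...,0]<.6)&(P[...,1]<.02)&(P[...,1]>-.08); return m.sum(),np.nanmean(P[m],0).round(4)
print("start",jar(Z0["im"],cloud("top",Z0["d"])),grey(Z0["im"],cloud("top",Z0["d"])))
for n in("top","side"):
    im,d=r.get_image(n);P=cloud(n,d);H=cv2.cvtColor(im,cv2.COLOR_RGB2HSV); cv2.imwrite(f"pics/{n}7.png",im[:,:,::-1])
    if n=="top": print(jar(im,P),grey(im,P))
    m=(H[...,0]>3)&(H[...,0]<20)&(H[...,1]>130)&(abs(P[...,1]+.295)<.06)&(abs(P[...,0]-.56)<.06)&(P[...,2]>.08)
    p=P[m];zt=np.percentile(p[:,2],97);t=p[abs(p[:,2]-zt)<.006]
    print(n,"meter top z",zt,cv2.minAreaRect((t[:,:2]*1000).astype(np.float32)))
    m=((H[...,0]<5)|(H[...,0]>174))&(H[...,1]>150)&(H[...,2]>60)&(P[...,2]>.08)&(P[...,2]<.15)&(P[...,0]<.65)&(P[...,1]>.2)
    print("knob",m.sum(),wp(np.nanmean(P[m],0)).round(4))
go([.4,-.45,.25])
E
```

```text
start (np.int64(115), array([ 0.6613, -0.2234,  0.0357])) (np.int64(806), array([ 0.547 , -0.0294,  0.1807]))
(np.int64(115), array([ 0.661 , -0.2231,  0.0356])) (np.int64(812), array([ 0.5468, -0.0294,  0.1807]))
top meter top z 0.5697569940341246 ((520.0848388671875, -259.97235107421875), (1.214680552482605, 37.55072784423828), 59.335777282714844)
knob 110 [0.0348 0.2129 0.1139]
side meter top z 0.11647545292815727 ((564.0438842773438, -293.81109619140625), (62.508827209472656, 43.898311614990234), 84.188232421875)
knob 67 [0.0361 0.2158 0.1134]
shift [0.04 0.29 0.1 ] turn [ 0.02 -0.09 -0.03]
at panel [-0.0542 -0.5072  0.2615] err deg 0.49 F [ 0.1  0.2 -0.4] gap 0.0849 t 14.95
```

View pics/top7.png

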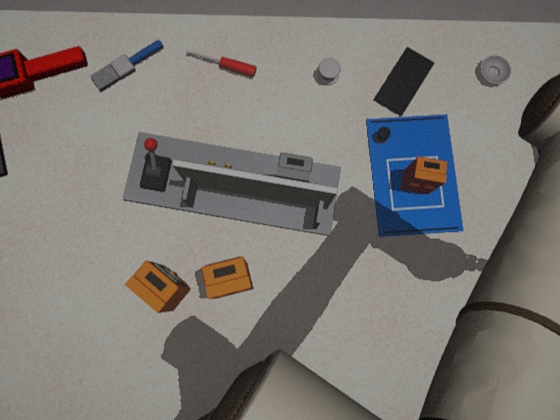

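The top view shows the meter standing in the square at (425,175), where the offset is perspective. The lever is off with its knob at (151,145), and the jar and grey meter are in place. The side view puts the meter's top at (564, -294) mm, against the square's centre at (563, -295) mm.

```bash
python3 -c "
from workcell import r
print(r.hand_in())"
```

```text
the job is handed in; nothing more can be done
None
```

I swung the isolator to off and moved the orange meter from its studs to the middle of the square. The job was handed in at about 15 s on the robot's clock, and `hand_in` reports no verdict.

**What I did**
- **Isolator:** I pushed the lever over with the closed fingers.
- **Taking the meter off:** I gripped it across its 60 mm width, lifted it 22 mm and drew it out. No noticeable force beyond its weight showed at the checks.
- **Setting it down:** I lowered it until the mat took the load, at about 6 N, then opened the fingers and backed away.

**Last checks**
- **Meter:** the side view puts its top about 1–2 mm from the square's centre. The top reads 116 mm high against an expected 113 mm, and the meter looks upright.
- **Lever:** the knob is at panel x of about +35 mm in both views, or roughly 0.9 rad, so off.
- **Grey meter and jar:** both are within 0.5 mm of where they started.
- **Robot:** it touches nothing and reads about 0 N.

One check failed: the top-camera measurement of the meter's position picked up the arm and was unusable. The placing figure rests on the side camera's depth alone; the top picture also shows the meter in the square.

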